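# Centre the wobbly egg cup on its stand

## Task

One of the two egg cups has been put down off centre and overhangs the edge of its little wooden stand: push it back with light taps of a fingertip until it stands in the middle of the stand, to within half a centimetre, upright and with the egg still in it. Tap it only from outside: never take it between the fingers, lift it, tip it, hit it hard or touch the egg. Leave the other egg cup and everything else where they are.

Things in the scene. Friction and masses are not known exactly. Their poses are not given: they have to be found in the camera images.
- stand: Small round turned-wood stand, 72 mm across its flat top and 30 mm high, narrower at the waist, fixed to the worktop. It carries the egg cup that stands off centre. Origin: centre of its underside, so the centre of its top is 30 mm above the origin; z up. It may be the left or the right one of the two alike stands, at any yaw.
- egg_cup: White ceramic egg cup, loose, 0.10 kg (may vary by a third), 35 mm high, standing 14 to 24 mm off the centre of 'stand', in any direction, so that its foot overhangs the edge. Round foot 52 mm across with an upright edge from 0 to 10 mm above its underside (its widest part), bowl above it 46 to 48 mm across. A push on the foot slides it; it slides only while pushed and stops at once. Pushed at the rim it rocks and may tip. Origin: centre of its underside, z up.
- egg: Loose brown egg, 41 mm across, 52 mm tall, 0.06 kg, standing loosely in egg_cup and able to rattle a little; its top is 62 mm above the underside of the cup (92 mm above the worktop). Origin: the bottom end of the egg, about 10 mm above the cup's underside.
- egg_mid (a point): Middle of that egg, 36 mm above the underside of the egg cup while it stands in it.
- other_stand: The second wooden stand, same form as 'stand', fixed, 16 to 35 cm from it.
- other_cup: The second egg cup, same form and with an egg in it, standing in the middle of other_stand as it should; loose, leave alone. Origin: centre of its underside.
- teaspoon: Bystander: plain steel teaspoon, 139 mm long, 10 mm high, lying in front of the stands. Origin: centre of its underside.
- tea_box: Bystander: tea carton 66x145x75 mm behind the stands. Origin: centre of its underside.
- flat_tin: Bystander: low round tin, 86 mm across, 40 mm high, left of the stands. Origin: centre of its underside.
- mug: Bystander: heavy white mug 85x120x98 mm, fixed, at the right. Origin: centre of its underside.
- jar: Bystander: small round spice jar 45 mm across, 106 mm high, right and behind. Origin: centre of its underside.
- air_fryer: Fixed black air fryer at the back left, about 0.3 m wide and 0.3 m high with baskets of fruit on top; its handle sticks out towards the robot to about 0.15 m in front of this origin (centre of its underside). Keep the arm clear of it.
- lemon: Bystander: lemon 71x53x51 mm, far left. Origin: centre of its underside.
Things that resemble listed ones, but are neither listed nor needed, are in the scene too. Leave any black or red look-alike of the egg_cup alone.

How it is judged:
By the outcome, as a careful person would: the job done as asked, in the order asked, and still so for the second after the job is handed in, with the robot touching nothing.
It also fails if it takes over 51 s, if anything falls off the work surface, if the arm or the gripper's body presses on something with over 40 N, if the wrist force passes 120 N, or if a joint passes its speed limit or range.

## Robot

A 6-joint arm with a two-finger parallel gripper is mounted at the origin on a cart in front of the work surface, level with it; the furniture and walls round the work are solid. World frame = base frame: x ahead of the robot, y to its left, z up, the work surface at z = 0. Lengths are in mm, angles in rad, forces in N, time in s.
With the tool pointing down it reaches from about 350 to 725 mm from the base axis. Payload 4.3 kg.
Tool frame: the origin (TCP) lies midway between the tips of the shut fingers; the grasp point (between the pads) lies 19 mm behind it (grip_point_offset is the distance from the TCP to the grasp point, in mm); z points along the fingers, y is the line along which they close (so a half turn about z gives the same grasp; the last joint's range is limited). The gripper opens to 85 mm and grips with 20 to 120 N. Pads are 22 mm wide; open, the fingers measure 114 mm over their backs; the gripper's body (76 mm by 85 mm) begins 54 mm behind the grasp point. The pads swing forward as they close: fully open they stand 13 mm farther back than shut.
Start: joints at [-1.439, 0.377, 0.081, 1.274, 0, 1.46], TCP at [137.693, -558.308, 231.329] pointing down, gripper open.
Joint ranges: [-2.72, 2.72], [-0.84, 1.66], [-1.02, 1.22], [-1.77, 2.12], [-1.37, 1.28], [-3.14, 3.14]. Speed limits (rad/s): [2.57, 2.57, 3.14, 3.14, 3.14, 3.14].

## Interface

Orientations are given as a unit quaternion [x, y, z, w].
In Python, from workcell import * gives the robot as it stands. Calls block until the motion is done:
- move_pose(position, orientation): joint-space move of the TCP to a pose.
- servo_line(position, orientation=None, rate=150): straight line of the TCP; orientation=None keeps the orientation; rate is the mean speed in mm/s.
- move_joints(angles): joint-space move.
- set_gripper(opening): opening from 0.0 (shut) to 1.0 (fully open); the grip force is fixed at half the most; returns when the fingers have stopped.
- hold(seconds).
- ik(position, orientation): joint angles nearest the present ones, or None.
- grab_frame(name): name is "scene" or "top"; returns the picture (400x640x3 uint8, red, green, blue); there is no depth.
- camera_info(name): a dict with "fx", "fy", "cx", "cy" (pixels), "R" (3x3) and "t" (3): a world point X has camera coordinates R X + t. Camera axes: x right, y down, z forward; pixel columns grow to the right and rows downward; lengths in mm; the calibration is good to about 2 mm. A picture is of the moment at which its call begins. camera_info takes no time and is no camera call.
A pose or a line that the arm cannot do raises MotionError and nothing moves.
- hand_in(): hands the job in; it is judged then, once.
Readings, each from a call of its own:
- get_time_s(): time.
- get_joint_positions(): joint angles.
- get_joint_vel(): joint speeds.
- get_joint_torque(): joint torques, N m.
- get_ee_pos(): TCP position.
- get_ee_rot(): TCP orientation.
- get_wrist_force(): force on the tool from outside, world axes, zero at the start.
- get_torque(): the same for the moment, N m.
- get_gripper_width(): opening from 0.0 (shut) to 1.0 (fully open).
- get_grasp_force(): force on a finger pad.
Only numpy, scipy, OpenCV 4.12 (cv2) and the standard library are available. Lean on these libraries where they do the work, as an engineer would, in place of code of your own. Each camera call takes 0.05 s, during which the arm holds its last target. There are 200 camera calls.

## Working session

There is one attempt and no reset: what is moved stays moved. The work goes in short steps, each a Python script; the robot and the scene stay as the last script left them, time stands still between calls to the robot, and variables do not carry over. Pictures are saved under pics/ and viewed, at most 10 in all, crops included, and the job is handed in when it is done.

```bash
mkdir -p pics; python3 - <<'E'
from workcell import *
import cv2
for n in("scene","top"):
    cv2.imwrite(f"pics/{n}0.png",cv2.cvtColor(grab_frame(n),cv2.COLOR_RGB2BGR))
    c=camera_info(n);print(n,c)
print(get_time_s(),get_ee_rot())
E
```

```text
scene {'fx': 431.385608156722, 'fy': 431.385608156722, 'cx': 322.6396744469575, 'cy': 203.40616849682266, 'R': array([[-0.48265579, -0.87576491, -0.00890028],
       [-0.53861858,  0.30482874, -0.78547403],
       [ 0.69060366, -0.37431973, -0.61883061]]), 't': array([ 185.24324971,  414.73758476, 1228.93893971])}
top {'fx': 426.409635388347, 'fy': 426.409635388347, 'cx': 314.276480709224, 'cy': 202.33974009322287, 'R': array([[-3.98945469e-03, -9.99756459e-01,  2.17049795e-02],
       [-9.87064771e-01,  4.58190604e-04, -1.60321329e-01],
       [ 1.60272339e-01, -2.20638153e-02, -9.86826208e-01]]), 't': array([ -99.21121527,  612.42123771, 1187.27162263])}
0.1 [ 9.92699388e-01  1.20611098e-01 -2.36542907e-05 -9.42393291e-04]
```

View pics/scene0.png

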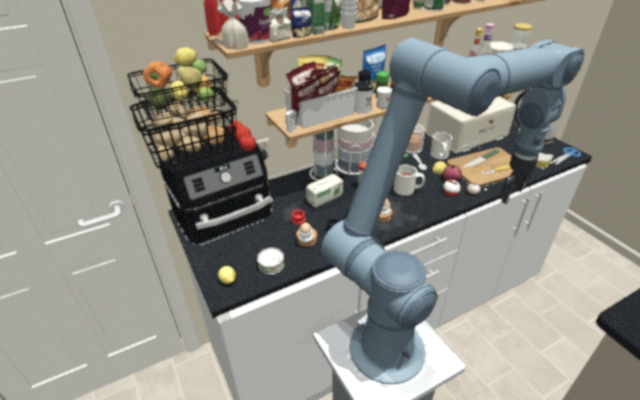

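View pics/top0.png

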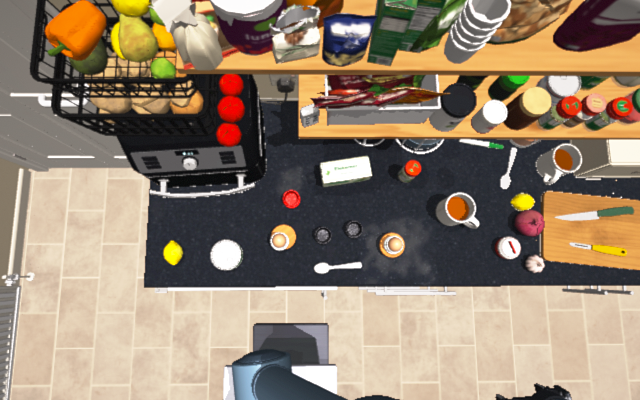

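The top view shows the stands at about (283,238) and (392,244). The left cup looks shifted to the left and the tea spoon lies at (338,267). Next I'll zoom in on both stands.

```bash
python3 - <<'E'
import cv2,numpy as np
a=cv2.imread("pics/top0.png")
f=lambda c,r,w=25:cv2.resize(c[r[1]-w:r[1]+w,r[0]-w:r[0]+w],(400,400),interpolation=cv2.INTER_CUBIC)
cv2.imwrite("pics/crop.png",np.hstack([f(a,(283,238)),f(a,(392,244))]))
E
```

```text
(no output)
```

View pics/crop.png

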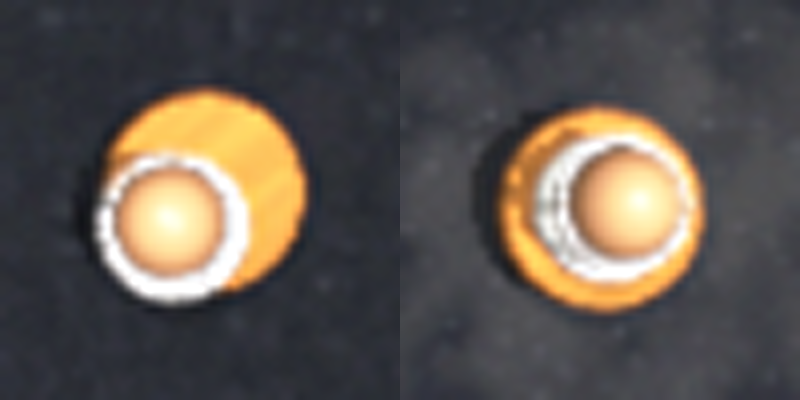

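The crop shows the left cup off centre, towards image lower-left (+y, −x). The right cup is centred on its stand. So the left one is the target, and I'll measure both stands.

```bash
cat > h.py <<'E'
from workcell import *
import cv2,numpy as np
from scipy.spatial.transform import Rotation as Rn
def ray(n,u,v,z):
    c=camera_info(n);R=c["R"];o=-R.T@c["t"];d=R.T@np.array([(u-c["cx"])/c["fx"],(v-c["cy"])/c["fy"],1])
    return (o+d*(z-o[2])/d[2])
def circ(m,k,x0,y0):
    cs=max(cv2.findContours(m,cv2.RETR_EXTERNAL,cv2.CHAIN_APPROX_NONE)[0],key=cv2.contourArea)
    (x,y),r=cv2.minEnclosingCircle(cs)
    return (x+.5)/k-.5+x0,(y+.5)/k-.5+y0,r/k
def meas(im,u,v,w=22,k=8):
    x0,y0=u-w,v-w
    c=cv2.resize(im[y0:v+w,x0:u+w],None,fx=k,fy=k,interpolation=cv2.INTER_CUBIC)
    h=cv2.cvtColor(c,cv2.COLOR_RGB2HSV).astype(int)
    o=((h[...,1]>110)&(h[...,2]>110)&(h[...,0]<35)).astype(np.uint8)
    wh=((h[...,1]<70)&(h[...,2]>140)).astype(np.uint8)
    K=np.ones((5,5),np.uint8)
    a=circ(cv2.morphologyEx(o,cv2.MORPH_OPEN,K),k,x0,y0);b=circ(cv2.morphologyEx(wh,cv2.MORPH_OPEN,K),k,x0,y0)
    S=ray("top",a[0],a[1],30);C=ray("top",b[0],b[1],42)
    return S[:2],C[:2],a,b
E
python3 - <<'E'
from h import *
np.set_printoptions(precision=1,suppress=True)
im=cv2.cvtColor(cv2.imread("pics/top0.png"),cv2.COLOR_BGR2RGB)
for p in((283,238),(392,244)):
    S,C,a,b=meas(im,*p);print(S,C,C-S,np.hypot(*(C-S)),np.array(a),np.array(b))
for n,p,z in(("tin",(227,255),40),("red",(291,199),35),("black",(322,236),35),("spoonL",(314,268),8)):print(n,ray("top",*p,z))
E
```

```text
[514.9 -10. ] [501.   1.] [-13.9  10.9] 17.685142702559663 [283.1 236.5  12.9] [279.1 241.    9.8]
[ 490.3 -326.9] [ 489.7 -328.1] [-0.6 -1.2] 1.356398069041229 [391.9 244.7  13. ] [393.1 244.6   9.9]
tin [461.6 149.2  40. ]
red [624.7 -32.5  35. ]
black [ 515.7 -123.    35. ]
spoonL [424.2 -99.9   8. ]
```

```bash
cat >> h.py <<'E'
np.set_printoptions(precision=1,suppress=True)
BIAS=np.array([-.6,-1.2]); S0=np.array([514.9,-10.]); T=np.radians(15)
def orient(d,s):
    d3=np.array([d[0],d[1],0]);Z=np.array([0,0,1.])
    z=-np.cos(T)*Z+np.sin(T)*d3; x=s*(np.cos(T)*d3+np.sin(T)*Z)
    return Rn.from_matrix(np.c_[x,np.cross(z,x),z]).as_quat()
def look(name):
    im=grab_frame("top");cv2.imwrite(f"pics/{name}.png",cv2.cvtColor(im,cv2.COLOR_RGB2BGR))
    try:
        S,C,a,b=meas(im,283,238);print(name,"S",S,"C",C,"err",C-S-BIAS,a[2],b[2],get_time_s());return im
    except ValueError: print("no")
E
python3 - <<'E'
from h import *
C=np.array([501.,1.])-BIAS; d=(S0-C)/np.linalg.norm(S0-C); print(C,d)
P=C-d*(37+22)
sols=[]
for s in(1,-1):
    q=orient(d,s); sols.append((s,ik([*P,150],q),ik([*P,33],q),ik([*(P+d*45),33],q))); print(sols[-1])
s=min((t for t in sols if all(v is not None for v in t[1:])),key=lambda t:abs(t[1][5]-1.46))[0]
set_gripper(0)
move_pose([*P,160],orient(d,s)); servo_line([*P,33],rate=80)
print(s,get_ee_pos(),get_wrist_force(),get_time_s())
look("a")
cv2.imwrite("pics/as.png",cv2.cvtColor(cv2.resize(grab_frame("scene")[190:290,240:400],(800,500),interpolation=cv2.INTER_CUBIC),cv2.COLOR_RGB2BGR))
E
python3 -c "
import cv2
a=cv2.imread('pics/a.png');cv2.imwrite('pics/ac.png',cv2.resize(a[190:290,230:330],(500,500),interpolation=cv2.INTER_CUBIC))"
```

```text
[501.6   2.2] [ 0.7 -0.7]
(1, array([ 0.1,  0.1, -0.6,  0.8, -0.2, -2.3]), array([ 0.1,  0.2, -0.8,  0.4, -0.2, -2.3]), array([ 0. ,  0.3, -0.7,  0.4, -0.2, -2.4]))
(-1, array([ 0.1,  0.1, -0.6,  0.8, -0.2,  0.8]), array([ 0.1,  0.2, -0.8,  0.4, -0.2,  0.8]), array([ 0. ,  0.3, -0.7,  0.4, -0.2,  0.7]))
-1 [458.6  42.1  33.4] [-0.  -0.5 -0. ] 5.0417
a S [514.9 -10. ] C [501.   1.] err [-13.3  12.1] 12.94238567352295 9.782458305358887 5.0917
```

View pics/as.png

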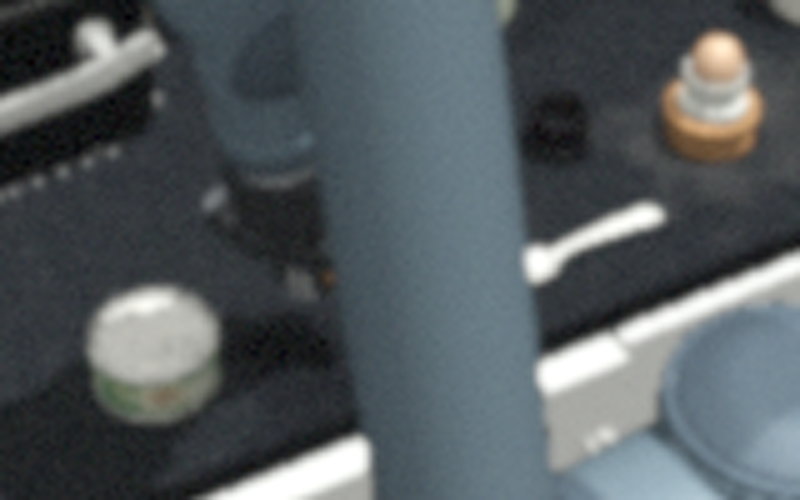

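View pics/ac.png

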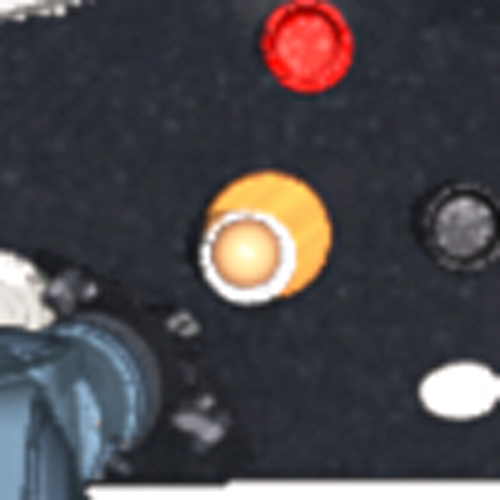

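The scene view shows only the arm hiding the target. The top view shows the cup at crop (247,257), clear to see, with the gripper lower-left of it and its tip still short. I'll start tapping in small steps and check by camera after each one.

```bash
python3 - <<'E'
from h import *
p0=np.array(get_ee_pos()); C=np.array([501.6,2.2]); d=(S0-C)/np.linalg.norm(S0-C)
s=0
for i,t in enumerate((16,22,26)):
    servo_line([*(p0[:2]+d*t),33],rate=25); f=get_wrist_force();e=get_ee_pos()
    servo_line([*(p0[:2]+d*(t-5)),33],rate=40)
    print(t,f,e); im=look(f"t{i}")
    S,Cm,_,_=meas(im,283,238)
    if np.linalg.norm(Cm-S-BIAS)<14: break
E
```

```text
16 [-0.5 -0.1 -1.5] [470.2  31.3  32.9]
t0 S [514.9 -10. ] C [501.   1.] err [-13.3  12.1] 12.94238567352295 9.782458305358887 6.2667
22 [-0.3  0.1  0.3] [474.8  27.1  32.9]
t1 S [514.9 -10. ] C [501.1   0.8] err [-13.3  12. ] 12.94238567352295 9.760212898254395 7.1833
26 [1.  0.8 0.2] [477.9  24.3  33. ]
t2 S [514.9 -10.2] C [504.4  -1.8] err [-9.9  9.6] 12.947687149047852 9.701985359191895 8.0167
```

```bash
python3 - <<'E'
from h import *
p0=np.array([458.6,42.1]); C=np.array([501.6,2.2]); d=(S0-C)/np.linalg.norm(S0-C)
for i,t in enumerate((31,35)):
    servo_line([*(p0+d*t),33],rate=25); f=get_wrist_force()
    servo_line([*(p0+d*(t-5)),33],rate=40)
    print(t,f); im=look(f"u{i}")
    S,Cm,_,_=meas(im,283,238); e=Cm-S0-BIAS
    print("along",e@d,"lat",e@[-d[1],d[0]])
E
```

```text
31 [ 0.5  0.6 -0.4]
u0 S [514.9  -9.7] C [508.5  -5.6] err [-5.8  5.4] 12.975028991699219 9.516927719116211 8.8917
along -8.103202040641603 lat 0.20748948583964083
35 [ 0.   0.3 -0.6]
u1 S [514.7  -9.5] C [511.7  -8.5] err [-2.4  2.2] 13.058370590209961 9.475068092346191 9.725
along -3.774606959106306 lat 0.22512674148329326
```

```bash
python3 - <<'E'
from h import *
p0=np.array([458.6,42.1]); C=np.array([501.6,2.2]); d=(S0-C)/np.linalg.norm(S0-C)
t=38.3
servo_line([*(p0+d*t),33],rate=20); f=get_wrist_force()
servo_line([*(p0+d*(t-25)),33],rate=60); servo_line([*(p0+d*(t-40)),130],rate=120)
print(f); im=look("v"); c=lambda u,v:cv2.resize(im[v-20:v+20,u-20:u+20],(400,400),interpolation=cv2.INTER_CUBIC)
cv2.imwrite("pics/vc.png",cv2.cvtColor(np.hstack([c(283,238),c(392,244)]),cv2.COLOR_RGB2BGR))
print(meas(im,392,244))
E
```

```text
[ 0.  -0.4 -0.6]
v S [514.6  -9.5] C [513.6 -10.2] err [-0.4  0.4] 13.07508659362793 9.532105445861816 11.875
(array([ 490.2, -326.8]), array([ 489.8, -328.1]), (391.8391933441162, 244.7127914428711, 13.041472434997559), (393.13094329833984, 244.61503410339355, 9.924578666687012))
```

View pics/vc.png

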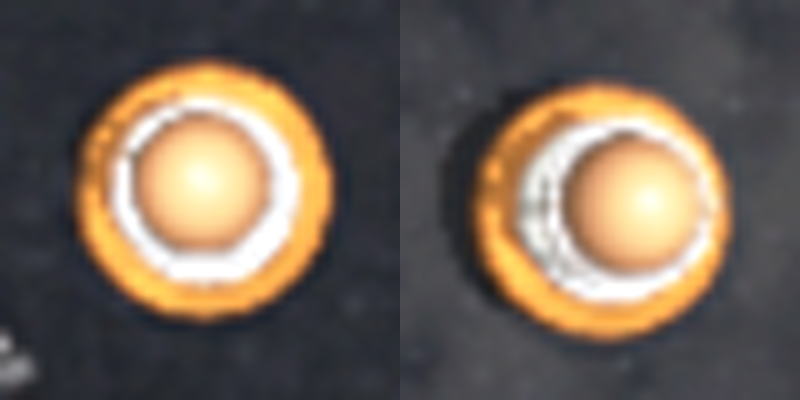

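The left cup now sits concentric on its stand, with cup and stand centres both near crop (204,190). The egg is still upright in it, and the other cup hasn't moved.

```bash
python3 -c "
from workcell import *
print(get_ee_pos(),get_time_s());hold(0.3);print(hand_in())"
```

```text
[456.64909883  43.10271373 129.07409745] 11.875
the job is handed in; nothing more can be done
None
```

The egg cup was tapped back to about 1 mm from the middle of its stand (by camera), upright with its egg still in it; the other cup has not moved, and the job was handed in at about 12 s.

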